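# Re-zero a burr grinder

## Task

The burr grinder's setting has been lost. Turn its black winged adjusting screw clockwise until you feel it bottom firmly, without forcing it, then back it off a quarter turn from there. Finally push the red locking slide fully home, away from the front of the grinder, and leave everything round the grinder where it stands.

Things in the scene. Friction and masses are not known exactly. Their poses are not given: they have to be found in the camera images.
- grinder: Grey burr grinder, no hopper, fixed to the worktop: 140 (its x) x 190 (its y) x 150 mm high. Origin: middle of the underside; x points to its back (chute and cup are at the front, -x), z up. On its flat deck (z 150) the screw's axis is at x 0, y -35 mm and the locking slide runs along x at y +58 mm. A round bezel, 84 mm across, 3 mm high, surrounds the screw.
- thumbscrew: Winged adjusting screw. Origin on its vertical axis, 153 mm above the grinder's underside. The black wing is a flat upright bar along the screw's own x: 52 mm long, 10 mm thick (y), from 15 to 39 mm above the origin, on a steel hub 28 mm across. A red line on top marks the +x wing. Clockwise from above (falling yaw) tightens; it does not rise or sink and stays where left.
- screw_grip (a point): Grip point: on the screw's axis, mid wing, 181 mm above the grinder's underside; axes as the screw's. Running friction is about 0.05 N m. Somewhere 0.7 to 1.9 rad clockwise of the start, nothing shows where, the burrs meet: from there the moment climbs by about 3 N m per rad of further turn.
- screw_mark (a point): On the red line on top of the wing, 22 mm from the axis in the screw's +x. The screw is firmly bottomed when the turning moment has been more than 0.12 N m above running friction for 0.2 s (6 N at the stop's 20 mm radius); more than 0.5 N m above it (25 N) damages the burrs.
- zero_ring: White dial, 72 mm across, under a window round the screw's foot (cannot be touched); origin on the screw's axis. Red tick at its +x, long ticks every 90 degrees. A drag pointer: the tightening screw picks it up before the burrs meet and carries it, red tick under red line; it stays at the deepest point when the screw backs off. A quarter turn back puts the red line over its +y tick.
- lock_tab (a point): Middle of the red upright tab of the locking slide: 8 mm thick along the grinder's x, 26 mm wide along its y, top 21 mm above the deck; the point is 12 mm above the deck. Low rails, 4 mm high, run 18 mm to either side of it along y.
- lock_slide (a joint): Travel of the locking slide in m: 0 = open (tab 10 mm before the middle of the grinder, towards its front), 0.020 = fully home, against its end stop, moved along the grinder's +x (tab 10 mm behind the middle). It slides with about 2 N of friction and stays where it is left. Pushed home after the screw is set; it does not move the screw.
- mug: Pale green speckled mug, 86 x 129 x 128 mm, standing loose to the left of the grinder; origin at the middle of its underside. Bystander.
- jar: Small jar with a green cap, 52 mm across, 98 mm high, standing loose behind the grinder; origin at the middle of its underside. Bystander.
- pack: Small blue and white wrapped snack, 38 x 87 x 14 mm, lying loose to the right of the grinder; origin at the middle of its underside. Bystander.

How it is judged:
By the outcome, as a careful person would: the job done as asked, in the order asked, and still so for the second after the job is handed in, with the robot touching nothing.
It also fails if it takes over 72 s, if anything falls off the work surface, if the arm or the gripper's body presses on something with over 40 N, if the wrist force passes 120 N, or if a joint passes its speed limit or range.

## Robot

A 6-joint arm with a two-finger parallel gripper is mounted at the origin on a cart in front of the work surface, level with it; the furniture and walls round the work are solid. World frame = base frame: x ahead of the robot, y to its left, z up, the work surface at z = 0. Lengths are in m, angles in rad, forces in N, time in s.
With the tool pointing down it reaches from about 0.35 to 0.775 m from the base axis. Payload 5.5 kg.
Tool frame: the origin (TCP) lies midway between the tips of the shut fingers; the grasp point (between the pads) lies grasp_offset behind it (grasp_offset is the distance from the TCP to the grasp point, in m); z points along the fingers, y is the line along which they close (so a half turn about z gives the same grasp; the last joint's range is limited). The gripper opens to 85 mm and grips with 20 to 120 N. Pads are 22 mm wide; open, the fingers measure 114 mm over their backs; the gripper's body (76 mm by 85 mm) begins 54 mm behind the grasp point. The pads swing forward as they close: fully open they stand 13 mm farther back than shut.
Start: joints at [0.993, 0.313, 0.046, 1.304, 0, 1.431], TCP at [0.244, 0.521, 0.231] pointing down, gripper open.
Joint ranges: [-2.76, 2.76], [-0.86, 1.69], [-1.03, 1.26], [-2.2, 2.34], [-1.47, 1.5], [-3.14, 3.14]. Speed limits (rad/s): [2.57, 2.57, 3.14, 3.14, 3.14, 3.14].

## Interface

Orientations are given as a unit quaternion [w, x, y, z].
In Python, from workcell import * gives the robot as it stands.
- The arm moves only by the tool step_arm, never from a script. Its argument "deltas" is a list of rows, each a list of 7 numbers: the shift along the world's x, y, z in mm, then the turn, a rotation vector about the world's x, y, z in degrees, then the gripper's target within -1 to 1 (fully open at 1, half-way at 0, shut at -1). A call has 1 to 5 rows; each row shifts and turns the commanded pose from where the row before left it; what a row does not reach is not made up. A row lasts 1/10 s, in which the tool goes at most 50 mm and 8.59 degrees, less where a joint would pass 70% of its speed; a pose out of reach is approached as far as the arm can. A call is refused whole if a number of a shift passes 50 or a number of a turn 8.59, either way. A call with a gripper value outside its range is refused whole. The fingers move at their own pace and stop on an object; "newtons" is the grip in N (left out, the last holds). Time passes only in rows, so rows that do not move let the fingers close. It gives the time, the measured TCP pose, the force, the opening and the grip force at its end, in the units of the state.
- get_state(): the state, without advancing time (a new reading comes with each control period).
- read_camera(name): name is "scene" or "top" or "wrist"; returns a dict with "image" (384x512x3 uint8, red, green, blue), "z_map" (384x512 float32, m along the optical axis (not along the pixel's ray), 0 where there is no reading), "K" (3x3 intrinsics, pixels), "dist_coeffs" ([k1, k2, p1, p2, k3] as OpenCV has them; the pictures are not rectified), "world_from_camera" (4x4, takes a point from camera to world coordinates). Camera axes: x right, y down, z forward; pixel columns grow to the right and rows downward; lengths in m; the calibration is good to about 2 mm. A picture is of the moment at which its call begins.
- hand_in(): hands the job in; it is judged then, once.
The state is a dict: "clock": time; "joint_pos": joint angles; "qvel": joint speeds; "tau": joint torques, N m; "tcp_pos": TCP position; "orientation": TCP orientation; "wrist_force": force on the tool from outside, world axes, zero at the start; "ft_torque": the same for the moment, N m; "finger_gap": finger opening in m; "grip_force": force on a finger pad.
Only numpy, scipy, OpenCV 4.12 (cv2) and the standard library are available. Lean on these libraries where they do the work, as an engineer would, in place of code of your own. Each camera call takes 0.05 s, during which the arm holds its last target. There are 200 camera calls.

## Working session

There is one attempt and no reset: what is moved stays moved. The work goes in short steps, Python scripts to look and compute and a tool call to move; the robot and the scene stay as the last step left them, time stands still between calls to the robot, and variables do not carry over. Pictures are saved under pics/ and viewed, at most 10 in all, crops included, and the job is handed in when it is done.

Besides the shell and the picture viewer there is one more tool, called by a JSON object that holds its "name" and its "arguments". step_arm: Moves the arm, as the interface text tells. Its arguments: {"type":"object","properties":{"deltas":{"type":"array","items":{"type":"array","items":{"type":"number"}}},"newtons":{"type":"number"}},"required":["deltas"]}

```bash
mkdir -p pics; ls; python3 - <<'E'
from workcell import *
import cv2,numpy as np
s=get_state(); print(s)
ims=[]
for n in ["scene","top","wrist"]:
    c=read_camera(n); np.savez(f"/tmp/{n}.npz",**c); ims.append(c["image"]); print(n,c["K"].round(1).tolist(),c["dist_coeffs"],c["world_from_camera"].round(3).tolist())
cv2.imwrite("pics/a.png",cv2.cvtColor(ims[0],cv2.COLOR_RGB2BGR))
cv2.imwrite("pics/b.png",cv2.cvtColor(ims[1],cv2.COLOR_RGB2BGR))
E
```

```text
pics
{'clock': 0.0, 'joint_pos': array([9.93389110e-01, 3.14025853e-01, 4.49774628e-02, 1.30362191e+00,
       1.06613387e-05, 1.43118793e+00]), 'qvel': array([-2.00663946e-04,  5.42108519e-04,  9.91177558e-05,  5.95708272e-04,
       -9.94318817e-04,  7.40975162e-04]), 'tau': array([-1.26609930e-04, -4.80636334e+01,  2.98528594e+01,  1.95840007e-02,
       -2.43947243e-04, -3.16077468e-06]), 'tcp_pos': array([0.24349248, 0.5203245 , 0.23039379]), 'orientation': array([-3.33758836e-04,  2.17155337e-01,  9.76136610e-01, -8.75543278e-04]), 'wrist_force': array([-0.43240433,  0.05731554, -0.96585093]), 'ft_torque': array([0.03723458, 0.03007   , 0.03961816]), 'grip_force': 0.0, 'finger_gap': 0.08542900435093206}
scene [[349.3, 0.0, 255.0], [0.0, 349.3, 194.6], [0.0, 0.0, 1.0]] [-0.10550575  0.          0.          0.          0.        ] [[0.643, -0.462, 0.611, -0.055], [-0.766, -0.388, 0.512, -0.467], [0.001, -0.797, -0.603, 0.748], [0.0, 0.0, 0.0, 1.0]]
top [[421.3, 0.0, 258.9], [0.0, 421.3, 192.1], [0.0, 0.0, 1.0]] [-0.10258778  0.          0.          0.          0.        ] [[0.011, -0.999, 0.052, 0.498], [-1.0, -0.011, -0.004, 0.072], [0.004, -0.052, -0.999, 1.526], [0.0, 0.0, 0.0, 1.0]]
wrist [[311.5, 0.0, 252.3], [0.0, 311.5, 190.9], [0.0, 0.0, 1.0]] [-0.07657854  0.          0.          0.          0.        ] [[0.423, 0.871, 0.248, 0.181], [0.906, -0.407, -0.118, 0.551], [-0.002, 0.274, -0.962, 0.374], [0.0, 0.0, 0.0, 1.0]]
```

View pics/a.png

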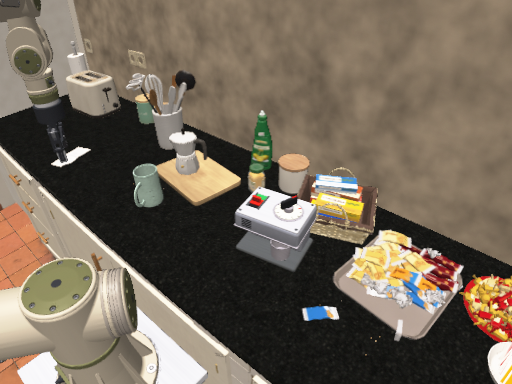

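View pics/b.png

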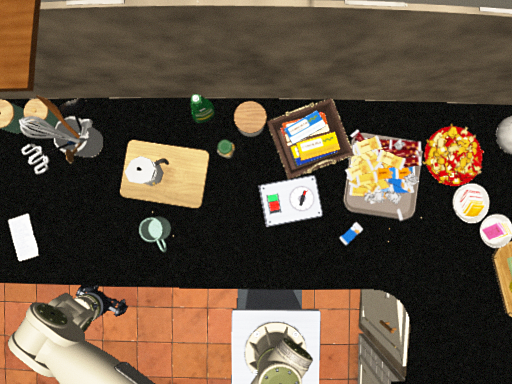

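The scene view shows the grinder with its deck at about (276,215), the screw at (290,203) and the red slide at (258,199). In the top view the grinder is at (291,201), the wing at (302,198) and the slide at (273,203). The mug, at (155,230), and the pack, at (350,233), are clear of it.

```bash
cat > h.py <<'E'
import numpy as np,cv2
def rays(c,uv):
    uv=np.asarray(uv,float).reshape(-1,1,2)
    p=cv2.undistortPoints(uv,c["K"],c["dist_coeffs"]).reshape(-1,2)
    d=np.c_[p,np.ones(len(p))]; T=c["world_from_camera"]
    return T[:3,3],d@T[:3,:3].T
def onplane(c,uv,z):
    o,d=rays(c,uv); return o+d*((z-o[2])/d[:,2])[:,None]
def bydepth(c,uv):
    o,d=rays(c,uv); uv=np.asarray(uv).reshape(-1,2).astype(int)
    return o+d*c["z_map"][uv[:,1],uv[:,0]][:,None]
def cross(c1,u1,c2,u2):
    o1,d1=rays(c1,u1);o2,d2=rays(c2,u2);d1=d1[0];d2=d2[0]
    t=np.linalg.lstsq(np.c_[d1,-d2],o2-o1,rcond=None)[0]
    a=o1+t[0]*d1;b=o2+t[1]*d2; return (a+b)/2,np.linalg.norm(a-b)
def project(c,P):
    Ti=np.linalg.inv(c["world_from_camera"]); return cv2.projectPoints(np.asarray(P,float).reshape(-1,3),cv2.Rodrigues(Ti[:3,:3])[0],Ti[:3,3],c["K"],c["dist_coeffs"])[0].reshape(-1,2)
def blobs(c,m,roi=None,amin=4):
    m=m.astype(np.uint8)
    if roi is not None:
        k=np.zeros_like(m);x0,y0,x1,y1=roi;k[y0:y1,x0:x1]=1;m=m*k
    n,l,st,ce=cv2.connectedComponentsWithStats(m)
    return [(ce[i],st[i,4],l==i) for i in range(1,n) if st[i,4]>=amin]
def hsv(c): return cv2.cvtColor(c["image"],cv2.COLOR_RGB2HSV)
def red(c): h=hsv(c); return ((h[...,0]<8)|(h[...,0]>172))&(h[...,1]>150)&(h[...,2]>70)
E
python3 - <<'E'
from h import *
t=np.load('/tmp/top.npz');t={k:t[k] for k in t};s=np.load('/tmp/scene.npz');s={k:s[k] for k in s}
# deck pixels via depth height
for c,roi,n in((t,(250,165,335,240),'top'),(s,(225,180,325,275),'scene')):
    x0,y0,x1,y1=roi; vv,uu=np.mgrid[y0:y1,x0:x1]; uv=np.c_[uu.ravel(),vv.ravel()]
    P=bydepth(c,uv); m=np.zeros(c["image"].shape[:2],np.uint8)
    ok=(P[:,2]>.138)&(P[:,2]<.20); m[uv[ok,1],uv[ok,0]]=1
    bl=max(blobs(c,m),key=lambda b:b[1]); 
    ys,xs=np.nonzero(bl[2]); Q=onplane(c,np.c_[xs,ys],.15)
    r=cv2.minAreaRect((Q[:,:2]*1000).astype(np.float32)); print(n,bl[1],r, np.median(P[ok,2]))
    for b in blobs(c,red(c),roi): print(' red',b[0].round(1),b[1],onplane(c,b[0],.165)[0].round(3),bydepth(c,b[0].round()).round(3))
    v=hsv(c)[...,2]<60
    for b in blobs(c,v&(m>0),roi): print(' blk',b[0].round(1),b[1],onplane(c,b[0],.192)[0].round(3))
E
```

```text
top 2374 ((543.9691162109375, -35.946739196777344), (138.1370391845703, 188.3865509033203), 11.311241149902344) 0.14949075192261452
 red [304.  192.5] 8 [ 0.57  -0.079  0.165] [[ 0.57  -0.076  0.19 ]]
 red [274.  205.5] 78 [0.527 0.018 0.165] [[0.525 0.018 0.17 ]]
 blk [301.8 199.3] 16 [ 0.547 -0.069  0.192]
scene 2394 ((541.3501586914062, -44.47362518310547), (157.97605895996094, 188.82846069335938), 11.293567657470703) 0.15052027146184216
 red [256.  200.4] 92 [0.517 0.009 0.165] [[0.522 0.013 0.161]]
 red [294.1 196.2] 11 [ 0.599 -0.059  0.165] [[ 0.569 -0.078  0.192]]
 red [310.6 199.1] 8 [ 0.618 -0.101  0.165] [[ 0.739 -0.036  0.061]]
 blk [288.3 202.8] 113 [ 0.537 -0.083  0.192]
 blk [252.8 205.4] 17 [ 0.47  -0.02   0.192]
```

{"name": "step_arm", "arguments": {"deltas": [[0, 0, 45, 0, 0, 0, 1], [22, -42, 1, 0, 0, 0, 1], [22, -42, 1, 0, 0, 0, 1], [22, -42, 1, 0, 0, 0, 1], [22, -42, 1, 0, 0, 0, 1]], "newtons": 40}}

```text
clock: 0.65
tcp_pos: [0.3321, 0.3513, 0.2802]
orientation: [0.0, 0.217, 0.976, -0.0]
wrist_force: [1.2, 0.7, 0.8]
finger_gap: 0.0847
grip_force: 0.0
```

{"name": "step_arm", "arguments": {"deltas": [[22, -42, 1, 0, 0, 0, 1], [22, -42, 1, 0, 0, 0, 1], [22, -42, 1, 0, 0, 0, 1], [22, -42, 1, 0, 0, 0, 1], [22, -42, 1, 0, 0, 0, 1]]}}

```text
clock: 1.15
tcp_pos: [0.4422, 0.141, 0.2853]
orientation: [0.0, 0.217, 0.976, 0.0]
wrist_force: [0.4, 0.4, 1.4]
finger_gap: 0.0852
grip_force: 0.0
```

{"name": "step_arm", "arguments": {"deltas": [[22, -42, 1, 0, 0, 0, 1], [22, -42, 1, 0, 0, 0, 1], [22, -42, 1, 0, 0, 0, 1], [20, -42, 1, 0, 0, 0, 1], [0, 0, 0, 0, 0, 0, 1]]}}

```text
clock: 1.65
tcp_pos: [0.5299, -0.0301, 0.2882]
orientation: [0.0, 0.22, 0.975, -0.001]
wrist_force: [-0.4, 0.6, -0.3]
finger_gap: 0.0855
grip_force: 0.0
```

```bash
python3 - <<'E'
from workcell import *
from h import *
s=get_state(); print({k:np.round(s[k],3) for k in('clock','tcp_pos','orientation','joint_pos','wrist_force','ft_torque')},grasp_offset)
c=read_camera("wrist"); np.savez("/tmp/w1.npz",**c)
cv2.imwrite("pics/c.png",cv2.cvtColor(c["image"],cv2.COLOR_RGB2BGR))
for b in blobs(c,red(c)): 
    u=b[0]; print('red',u.round(1),b[1],bydepth(c,u.round()).round(4))
E
```

```text
{'clock': np.float64(1.65), 'tcp_pos': array([ 0.53 , -0.03 ,  0.288]), 'orientation': array([ 0.   ,  0.22 ,  0.975, -0.001]), 'joint_pos': array([-2.07e-01,  2.17e-01,  5.60e-02,  1.41e+00, -1.00e-03,  2.37e-01]), 'wrist_force': array([-0.409,  0.565, -0.252]), 'ft_torque': array([ 0.035,  0.062, -0.022])} 0.0187
red [297.5 154.7] 910 [[0.4673 0.0006 0.4314]]
red [220.1 253.3] 95 [[ 0.5664 -0.0771  0.1931]]
red [313.5 295.5] 149 [[ 0.7388 -0.0333  0.0578]]
red [341.9 321.3] 75 [[ 0.7877 -0.012   0.0679]]
red [ 72.9 376.9] 214 [[ 0.7281 -0.453   0.0497]]
red [ 92.7 376.9] 68 [[ 0.7371 -0.414   0.0548]]
red [ 98.6 382.8] 5 [[ 0.7516 -0.4121  0.055 ]]
```

View pics/c.png

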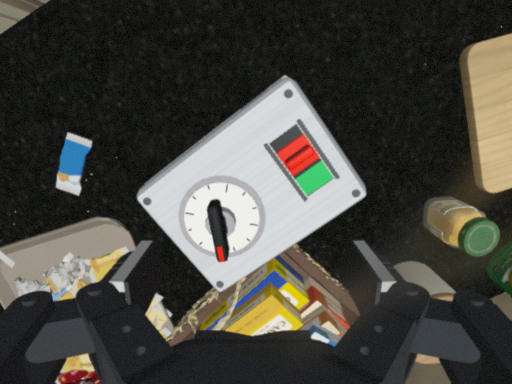

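The wrist view shows the dial centred near (222,216), the wing from (214,203) to the red end at (221,255), and the red tab at (297,154). Basket and fingers are well clear of the deck.

```bash
cat >> h.py <<'E'
def cloud(c,roi):
    x0,y0,x1,y1=roi; vv,uu=np.mgrid[y0:y1,x0:x1]; uv=np.c_[uu.ravel(),vv.ravel()]
    return uv,bydepth(c,uv)
def wing(c,roi,mark=None):
    uv,P=cloud(c,roi); m=(P[:,2]>.186)&(P[:,2]<.198); Q=P[m]
    r=cv2.minAreaRect((Q[:,:2]*1000).astype(np.float32))
    k=cv2.fitLine((Q[:,:2]*1000).astype(np.float32),cv2.DIST_L2,0,.01,.01).ravel()
    return Q,r,np.degrees(np.arctan2(k[1],k[0]))
E
python3 - <<'E'
from h import *
c=np.load('/tmp/w1.npz');c={k:c[k] for k in c}
Q,r,a=wing(c,(180,170,270,275)); print('wing',len(Q),Q.mean(0).round(4),r,a.round(1))
uv,P=cloud(c,(255,110,345,205)); m=(P[:,2]>.164)&(P[:,2]<.178)
if m.sum(): print('tab',m.sum(),P[m].mean(0).round(4),cv2.minAreaRect((P[m,:2]*1000).astype(np.float32)))
# white dial
h=hsv(c); w=(h[...,1]<30)&(h[...,2]>225)
bs=blobs(c,w,(170,165,275,270),300)
for b in bs:
    ys,xs=np.nonzero(b[2]); hull=cv2.convexHull(np.c_[xs,ys].astype(np.float32)); X=onplane(c,hull.reshape(-1,2),.152)
    print('dial',b[1],cv2.minEnclosingCircle((X[:,:2]*1000).astype(np.float32)))
# deck outline
uv,P=cloud(c,(120,60,390,300)); m=(P[:,2]>.144)&(P[:,2]<.156); r=cv2.minAreaRect((P[m,:2]*1000).astype(np.float32)); print('deck',np.median(P[m,2]),r)
# two-view height of the red line: top/scene/wrist
t=np.load('/tmp/top.npz');s=np.load('/tmp/scene.npz')
print(cross(c,[220.1,253.3],t,[304,192.5]),cross(c,[220.1,253.3],s,[294.1,196.2]))
E
```

```text
wing 716 [ 0.549  -0.0709  0.1919] ((550.2042236328125, -71.95440673828125), (10.454888343811035, 51.566158294677734), 72.99436950683594) -16.7
tab 319 [0.5249 0.0176 0.1706] ((525.54443359375, 17.6934757232666), (8.64514446258545, 25.703617095947266), 8.064130783081055)
dial 2715 ((551.5374145507812, -72.81534576416016), 35.89521026611328)
deck 0.15089230833698483 ((544.0045166015625, -38.03565216064453), (135.4369659423828, 185.62887573242188), 11.292762756347656)
(array([ 0.56838165, -0.07729142,  0.19015931]), np.float64(0.001895899769202485)) (array([ 0.5678779 , -0.07802924,  0.19213908]), np.float64(0.001680889754462673))
```

The axis is at (0.5505, -0.072) with the wing at -17°. The wing top at 0.192 and the deck at 0.151 match the text. I'll align above the screw and then lower.

{"name": "step_arm", "arguments": {"deltas": [[10, -21, 0, 0, 0, 4.2, 1], [10, -21, 0, 0, 0, 4.2, 1], [0, 0, -30, 0, 0, 0, 1], [0, 0, 0, 0, 0, 0, 1], [0, 0, 0, 0, 0, 0, 1]]}}

```text
clock: 2.2
tcp_pos: [0.5467, -0.0659, 0.2592]
orientation: [-0.001, 0.145, 0.99, 0.0]
wrist_force: [0.3, -0.4, 0.4]
finger_gap: 0.0852
grip_force: 0.0
```

```bash
python3 - <<'E'
from workcell import *
from h import *
s=get_state(); q=s['orientation']; print({k:np.round(s[k],4) for k in('tcp_pos','orientation','joint_pos','wrist_force','ft_torque')},'xyaw',np.degrees(np.arctan2(2*q[1]*q[2],2*q[1]**2-1)))
c=read_camera("wrist"); np.savez("/tmp/w2.npz",**c)
m=project(c,[.5505,-.072,.192])[0].astype(int); roi=(max(m[0]-80,0),m[1]-90,m[0]+80,min(m[1]+90,384))
Q,r,a=wing(c,roi); print(m,len(Q),Q.mean(0).round(4),r,a)
E
```

```text
{'tcp_pos': array([ 0.5467, -0.0659,  0.2592]), 'orientation': array([-1.100e-03,  1.445e-01,  9.895e-01,  3.000e-04]), 'joint_pos': array([-2.6590e-01,  2.6140e-01,  4.3500e-02,  1.3553e+00,  4.0000e-04,
        2.4200e-02]), 'wrist_force': array([ 0.2653, -0.3663,  0.426 ]), 'ft_torque': array([0.0463, 0.0058, 0.0232])} xyaw 163.3810894914515
[244 211] 945 [ 0.5491 -0.0716  0.192 ] ((550.1112060546875, -72.17928314208984), (9.719062805175781, 51.28514099121094), 73.31075286865234) -16.932068
```

{"name": "step_arm", "arguments": {"deltas": [[3.5, -6, 0, 0, 0, 0, 1], [0, 0, -30, 0, 0, 0, 1], [0, 0, -30, 0, 0, 0, 0.3], [0, 0, -28, 0, 0, 0, 0], [0, 0, 0, 0, 0, 0, 0]], "newtons": 30}}

```text
clock: 2.75
tcp_pos: [0.5494, -0.0726, 0.1686]
orientation: [-0.003, 0.145, 0.989, 0.0]
wrist_force: [-0.7, -0.1, -0.3]
finger_gap: 0.044
grip_force: 0.0
```

{"name": "step_arm", "arguments": {"deltas": [[0.5, 0.5, 2, 0, 0, 0, 0], [0, 0, 0, 0, 0, 0, -1], [0, 0, 0, 0, 0, 0, -1], [0, 0, 0, 0, 0, 0, -1], [0, 0, 0, 0, 0, 0, -1]]}}

```text
clock: 3.25
tcp_pos: [0.5529, -0.0735, 0.1754]
orientation: [0.002, 0.145, 0.989, -0.001]
wrist_force: [-1.8, -2.4, 6.5]
finger_gap: 0.0094
grip_force: 33.9
```

```bash
cat > st.py <<'E'
from workcell import *
import numpy as np
s=get_state(); q=s['orientation']; print({k:np.round(s[k],4).tolist() for k in('clock','tcp_pos','joint_pos','wrist_force','ft_torque','finger_gap','grip_force')},'tau6',s['tau'][5],'xyaw',np.degrees(np.arctan2(2*q[1]*q[2],2*q[1]**2-1)))
E
python3 st.py
```

```text
{'clock': 3.25, 'tcp_pos': [0.5529, -0.0735, 0.1754], 'joint_pos': [-0.2756, 0.299, -0.1118, 1.1561, -0.0009, 0.0159], 'wrist_force': [-1.8384, -2.4115, 6.4636], 'ft_torque': [-0.355, 0.2516, -0.0448], 'finger_gap': 0.0094, 'grip_force': 33.9187} tau6 -0.0009244501416105777 xyaw 163.29676673888235
```

{"name": "step_arm", "arguments": {"deltas": [[-2, 1, 3, 0, 0, 0, -1], [0, 0, 0, 0, 0, -6, -1], [0, 0, 0, 0, 0, -8, -1], [0, 0, 0, 0, 0, -8, -1], [0, 0, 0, 0, 0, -8, -1]]}}

```text
clock: 3.75
tcp_pos: [0.552, -0.0742, 0.1757]
orientation: [0.002, 0.399, 0.917, -0.001]
wrist_force: [7.4, -8.3, -10.0]
finger_gap: 0.0088
grip_force: 31.9
```

```bash
python3 st.py
```

```text
{'clock': 3.75, 'tcp_pos': [0.552, -0.0742, 0.1757], 'joint_pos': [-0.276, 0.2972, -0.1136, 1.1557, -0.0034, 0.5458], 'wrist_force': [7.3778, -8.2981, -9.9879], 'ft_torque': [-1.7925, -1.4853, 0.0913], 'finger_gap': 0.0088, 'grip_force': 31.8519} tau6 -1.3640403002500534 xyaw 132.9143932856636
```

{"name": "step_arm", "arguments": {"deltas": [[1.5, -1.5, -1.8, 0, 0, 0, -1], [0, 0, 0, 0, 0, 0, -1], [0, 0, 0, 0, 0, -4, -1], [0, 0, 0, 0, 0, -3, -1], [0, 0, 0, 0, 0, 0, -1]]}}

```text
clock: 4.25
tcp_pos: [0.552, -0.0745, 0.1756]
orientation: [0.001, 0.452, 0.892, -0.001]
wrist_force: [0.3, -4.7, 2.9]
finger_gap: 0.0092
grip_force: 33.8
```

```bash
python3 st.py
```

```text
{'clock': 4.25, 'tcp_pos': [0.552, -0.0745, 0.1756], 'joint_pos': [-0.2772, 0.2985, -0.1121, 1.1575, -0.0021, 0.661], 'wrist_force': [0.2517, -4.7497, 2.8707], 'ft_torque': [-1.0586, -0.0106, -0.0374], 'finger_gap': 0.0092, 'grip_force': 33.7526} tau6 0.25764746591448784 xyaw 126.24407201055959
```

{"name": "step_arm", "arguments": {"deltas": [[0, -0.7, -0.4, 0, 0, -2, -1], [0, 0, 0, 0, 0, -2, -1], [0, 0, 0, 0, 0, -2, -1], [0, 0, 0, 0, 0, 0, -1]]}}

```text
clock: 4.65
tcp_pos: [0.5518, -0.0747, 0.1756]
orientation: [0.001, 0.498, 0.867, -0.0]
wrist_force: [-0.5, -2.9, 5.6]
finger_gap: 0.0092
grip_force: 34.1
```

```bash
python3 st.py
```

```text
{'clock': 4.65, 'tcp_pos': [0.5518, -0.0747, 0.1756], 'joint_pos': [-0.278, 0.2983, -0.1124, 1.1576, -0.0012, 0.7641], 'wrist_force': [-0.5294, -2.9333, 5.5902], 'ft_torque': [-0.6333, 0.1936, -0.1209], 'finger_gap': 0.0092, 'grip_force': 34.1192} tau6 0.1493924343958497 xyaw 120.28876082152743
```

{"name": "step_arm", "arguments": {"deltas": [[0, -0.3, -0.6, 0, 0, -2, -1], [0, 0, 0, 0, 0, -2, -1], [0, 0, 0, 0, 0, -2, -1]]}}

```text
clock: 4.95
tcp_pos: [0.5517, -0.0748, 0.1756]
orientation: [0.001, 0.543, 0.84, -0.0]
wrist_force: [-3.1, -2.5, 9.7]
finger_gap: 0.009
grip_force: 34.6
```

```bash
python3 st.py
```

```text
{'clock': 4.95, 'tcp_pos': [0.5517, -0.0748, 0.1756], 'joint_pos': [-0.2784, 0.2979, -0.113, 1.1572, -0.001, 0.8688], 'wrist_force': [-3.0619, -2.4543, 9.7239], 'ft_torque': [-0.4777, 0.5465, 0.0688], 'finger_gap': 0.009, 'grip_force': 34.5822} tau6 -0.2860736846923828 xyaw 114.26748771044196
```

{"name": "step_arm", "arguments": {"deltas": [[0, 0, 0, 0, 0, 0, -1]]}}

```text
clock: 5.05
tcp_pos: [0.5517, -0.0748, 0.1755]
orientation: [0.001, 0.542, 0.84, -0.0]
wrist_force: [-1.6, -3.0, 9.3]
finger_gap: 0.0089
grip_force: 34.6
```

```bash
python3 st.py
```

```text
{'clock': 5.05, 'tcp_pos': [0.5517, -0.0748, 0.1755], 'joint_pos': [-0.2784, 0.298, -0.113, 1.1572, -0.001, 0.8683], 'wrist_force': [-1.5658, -3.0398, 9.2872], 'ft_torque': [-0.551, 0.5424, -0.0478], 'finger_gap': 0.0089, 'grip_force': 34.6104} tau6 0.15118177514523268 xyaw 114.29512246692495
```

{"name": "step_arm", "arguments": {"deltas": [[-0.4, -0.5, 1.6, 0, 0, -2, -1], [0, 0, 0, 0, 0, -2, -1], [0, 0, 0, 0, 0, -2, -1]]}}

```text
clock: 5.35
tcp_pos: [0.5514, -0.0749, 0.1756]
orientation: [0.001, 0.586, 0.81, 0.0]
wrist_force: [1.5, -2.7, 0.1]
finger_gap: 0.0095
grip_force: 33.4
```

```bash
python3 st.py
```

```text
{'clock': 5.35, 'tcp_pos': [0.5514, -0.0749, 0.1756], 'joint_pos': [-0.2792, 0.2983, -0.1124, 1.1587, -0.0, 0.9725], 'wrist_force': [1.49, -2.7331, 0.1248], 'ft_torque': [-0.4067, -0.169, 0.0521], 'finger_gap': 0.0095, 'grip_force': 33.4452} tau6 -0.2940613590180874 xyaw 108.28155481190349
```

Moment is running friction only (about 0.05). I'll continue.

{"name": "step_arm", "arguments": {"deltas": [[0, -0.4, 0, 0, 0, -2, -1], [0, 0, 0, 0, 0, -2, -1], [0, 0, 0, 0, 0, -2, -1]]}}

```text
clock: 5.65
tcp_pos: [0.5512, -0.075, 0.1756]
orientation: [0.0, 0.627, 0.779, 0.0]
wrist_force: [-1.1, -1.3, 0.1]
finger_gap: 0.0091
grip_force: 33.5
```

```bash
python3 st.py
```

```text
{'clock': 5.65, 'tcp_pos': [0.5512, -0.075, 0.1756], 'joint_pos': [-0.2797, 0.2983, -0.1124, 1.1591, 0.0004, 1.0765], 'wrist_force': [-1.1416, -1.3145, 0.1274], 'ft_torque': [-0.2803, -0.0921, 0.0838], 'finger_gap': 0.0091, 'grip_force': 33.5201} tau6 -0.29359166510403156 xyaw 102.29451586703175
```

{"name": "step_arm", "arguments": {"deltas": [[0, 0, 0, 0, 0, -2, -1], [0, 0, 0, 0, 0, -2, -1], [0, 0, 0, 0, 0, -2, -1]]}}

```text
clock: 5.95
tcp_pos: [0.551, -0.075, 0.1756]
orientation: [0.0, 0.667, 0.745, 0.0]
wrist_force: [-0.6, -0.6, 0.2]
finger_gap: 0.0092
grip_force: 33.6
```

```bash
python3 st.py
```

```text
{'clock': 5.95, 'tcp_pos': [0.551, -0.075, 0.1756], 'joint_pos': [-0.2798, 0.2982, -0.1125, 1.1595, 0.0002, 1.1812], 'wrist_force': [-0.6254, -0.6403, 0.154], 'ft_torque': [-0.3019, -0.0025, 0.0985], 'finger_gap': 0.0092, 'grip_force': 33.574} tau6 -0.29223586432635784 xyaw 96.29282205139856
```

{"name": "step_arm", "arguments": {"deltas": [[0, 0, 0, 0, 0, -2, -1], [0, 0, 0, 0, 0, -2, -1], [0, 0, 0, 0, 0, -2, -1]]}}

```text
clock: 6.25
tcp_pos: [0.5508, -0.075, 0.1756]
orientation: [0.0, 0.705, 0.709, 0.0]
wrist_force: [-0.4, -1.8, 1.5]
finger_gap: 0.0094
grip_force: 33.6
```

```bash
python3 st.py
```

```text
{'clock': 6.25, 'tcp_pos': [0.5508, -0.075, 0.1756], 'joint_pos': [-0.2798, 0.2982, -0.1126, 1.1597, 0.0, 1.2859], 'wrist_force': [-0.4086, -1.8021, 1.471], 'ft_torque': [-0.2796, 0.1823, 0.0822], 'finger_gap': 0.0094, 'grip_force': 33.6282} tau6 -0.29128446243703365 xyaw 90.28973019647506
```

{"name": "step_arm", "arguments": {"deltas": [[0, 0, 0, 0, 0, -2, -1], [0, 0, 0, 0, 0, -2, -1], [0, 0, 0, 0, 0, -2, -1]]}}

```text
clock: 6.55
tcp_pos: [0.5506, -0.075, 0.1756]
orientation: [-0.0, 0.741, 0.671, -0.0]
wrist_force: [-1.2, -0.7, 1.2]
finger_gap: 0.0089
grip_force: 33.7
```

```bash
python3 st.py
```

```text
{'clock': 6.55, 'tcp_pos': [0.5506, -0.075, 0.1756], 'joint_pos': [-0.2798, 0.2981, -0.1127, 1.1601, -0.0001, 1.3907], 'wrist_force': [-1.2435, -0.7396, 1.2261], 'ft_torque': [-0.2558, 0.2453, 0.0668], 'finger_gap': 0.0089, 'grip_force': 33.683} tau6 -0.29037938453257084 xyaw 84.28704953898429
```

{"name": "step_arm", "arguments": {"deltas": [[0, 0, 0, 0, 0, -2, -1], [0, 0, 0, 0, 0, -2, -1], [0, 0, 0, 0, 0, -2, -1]]}}

```text
clock: 6.85
tcp_pos: [0.5504, -0.075, 0.1756]
orientation: [-0.0, 0.776, 0.631, -0.0]
wrist_force: [-2.6, -1.6, 3.3]
finger_gap: 0.0093
grip_force: 33.8
```

```bash
python3 st.py
```

```text
{'clock': 6.85, 'tcp_pos': [0.5504, -0.075, 0.1756], 'joint_pos': [-0.2798, 0.298, -0.1128, 1.1604, -0.0002, 1.4952], 'wrist_force': [-2.5514, -1.6241, 3.269], 'ft_torque': [-0.2476, 0.3135, 0.1765], 'finger_gap': 0.0093, 'grip_force': 33.7664} tau6 -0.19044579472392797 xyaw 78.29853420798479
```

Contact is starting: 0.18 against about 0.08 running. I'll go on in small steps.

{"name": "step_arm", "arguments": {"deltas": [[0, 0, 0, 0, 0, -1.5, -1], [0, 0, 0, 0, 0, -1, -1]]}}

```text
clock: 7.05
tcp_pos: [0.5503, -0.0749, 0.1756]
orientation: [-0.0, 0.789, 0.614, -0.0]
wrist_force: [-3.5, -1.1, 4.7]
finger_gap: 0.0092
grip_force: 34.2
```

```bash
python3 st.py
```

```text
{'clock': 7.05, 'tcp_pos': [0.5503, -0.0749, 0.1756], 'joint_pos': [-0.2798, 0.298, -0.1129, 1.1605, -0.0002, 1.5389], 'wrist_force': [-3.5496, -1.1044, 4.7017], 'ft_torque': [-0.2123, 0.725, 0.2226], 'finger_gap': 0.0092, 'grip_force': 34.1836} tau6 0.1261675078421831 xyaw 75.79936231462499
```

{"name": "step_arm", "arguments": {"deltas": [[0, 0, 0, 0, 0, -1.5, -1], [0, 0, 0, 0, 0, 0, -1], [0, 0, 0, 0, 0, 0, -1]]}}

```text
clock: 7.35
tcp_pos: [0.5502, -0.0749, 0.1756]
orientation: [-0.0, 0.797, 0.604, -0.0]
wrist_force: [-5.0, -0.2, 5.5]
finger_gap: 0.0091
grip_force: 34.3
```

```bash
python3 st.py
```

```text
{'clock': 7.35, 'tcp_pos': [0.5502, -0.0749, 0.1756], 'joint_pos': [-0.2798, 0.298, -0.1129, 1.1606, -0.0002, 1.5647], 'wrist_force': [-5.0317, -0.2222, 5.4567], 'ft_torque': [-0.2067, 0.829, 0.19], 'finger_gap': 0.0091, 'grip_force': 34.2523} tau6 0.19615620374679565 xyaw 74.31785387994972
```

{"name": "step_arm", "arguments": {"deltas": [[0, 0, 0, 0, 0, -1, -1]]}}

```text
clock: 7.45
tcp_pos: [0.5502, -0.0749, 0.1755]
orientation: [-0.0, 0.802, 0.597, -0.0]
wrist_force: [-5.6, -0.9, 5.0]
finger_gap: 0.0092
grip_force: 34.4
```

```bash
python3 st.py
```

```text
{'clock': 7.45, 'tcp_pos': [0.5502, -0.0749, 0.1755], 'joint_pos': [-0.2798, 0.298, -0.113, 1.1607, -0.0002, 1.5822], 'wrist_force': [-5.616, -0.8968, 4.9566], 'ft_torque': [-0.2213, 0.8864, 0.334], 'finger_gap': 0.0092, 'grip_force': 34.4117} tau6 0.057428504806011915 xyaw 73.31329168583329
```

{"name": "step_arm", "arguments": {"deltas": [[0, 0, 0, 0, 0, 0, -1], [0, 0, 0, 0, 0, 0, -1], [0, 0, 0, 0, 0, 0, -1]]}}

```text
clock: 7.75
tcp_pos: [0.5502, -0.0749, 0.1756]
orientation: [-0.0, 0.802, 0.597, -0.0]
wrist_force: [-5.0, -0.2, 5.0]
finger_gap: 0.0095
grip_force: 34.3
```

```bash
python3 st.py
```

```text
{'clock': 7.75, 'tcp_pos': [0.5502, -0.0749, 0.1756], 'joint_pos': [-0.2798, 0.2979, -0.1129, 1.1606, -0.0002, 1.582], 'wrist_force': [-4.9949, -0.2307, 4.9573], 'ft_torque': [-0.2065, 0.9056, 0.2426], 'finger_gap': 0.0095, 'grip_force': 34.3085} tau6 0.25164350867271423 xyaw 73.32558211311637
```

Bottomed firmly: about 0.25 N m above running friction, held over 0.3 s, with the tool yaw at 73.3°. I'll back off 90°.

{"name": "step_arm", "arguments": {"deltas": [[0, 0, 0.5, 0, 0, 4, -1], [0, 0, 0, 0, 0, 8, -1], [0, 0, 0, 0, 0, 8, -1], [0, 0, 0, 0, 0, 8, -1], [0, 0, 0, 0, 0, 8, -1]]}}

```text
clock: 8.25
tcp_pos: [0.5514, -0.0749, 0.1756]
orientation: [0.0, 0.576, 0.817, 0.001]
wrist_force: [0.4, -0.5, 1.2]
finger_gap: 0.0091
grip_force: 33.5
```

{"name": "step_arm", "arguments": {"deltas": [[0, 0, 0, 0, 0, 8, -1], [0, 0, 0, 0, 0, 8, -1], [0, 0, 0, 0, 0, 8, -1], [0, 0, 0, 0, 0, 8, -1], [0, 0, 0, 0, 0, 8, -1]]}}

```text
clock: 8.75
tcp_pos: [0.5524, -0.0741, 0.1756]
orientation: [0.001, 0.262, 0.965, 0.002]
wrist_force: [3.6, 2.6, -0.0]
finger_gap: 0.009
grip_force: 33.3
```

{"name": "step_arm", "arguments": {"deltas": [[0, 0, 0, 0, 0, 6, -1], [0, 0, 0, 0, 0, 4, -1], [0, 0, 0, 0, 0, 3, -1], [0, 0, 0, 0, 0, 1, -1], [0, 0, 0, 0, 0, 0, -1]]}}

```text
clock: 9.25
tcp_pos: [0.5526, -0.0736, 0.1756]
orientation: [0.001, 0.144, 0.99, 0.002]
wrist_force: [3.4, 3.3, -1.0]
finger_gap: 0.0092
grip_force: 33.3
```

```bash
python3 st.py
```

```text
{'clock': 9.25, 'tcp_pos': [0.5526, -0.0736, 0.1756], 'joint_pos': [-0.2787, 0.2992, -0.1111, 1.1581, 0.0041, 0.0113], 'wrist_force': [3.4072, 3.2501, -1.0168], 'ft_torque': [0.7409, -0.7748, 0.0362], 'finger_gap': 0.0092, 'grip_force': 33.2953} tau6 -0.06466421764343977 xyaw 163.38564185488426
```

{"name": "step_arm", "arguments": {"deltas": [[0.6, 0.5, 0, 0, 0, 0, -1], [0, 0, 0, 0, 0, 0, 0], [0, 0, 0, 0, 0, 0, 0.5], [0, 0, 0, 0, 0, 0, 0.5]]}}

```text
clock: 9.65
tcp_pos: [0.5512, -0.0747, 0.1755]
orientation: [-0.0, 0.145, 0.989, -0.0]
wrist_force: [-0.0, -0.5, -0.3]
finger_gap: 0.0525
grip_force: 0.0
```

{"name": "step_arm", "arguments": {"deltas": [[0, 0, 30, 0, 0, 0, 1], [0, 0, 40, 0, 0, 0, 1], [-5, 0, 30, 0, 0, 0, 1], [0, 0, 0, 0, 0, 0, 1], [0, 0, 0, 0, 0, 0, 1]]}}

```text
clock: 10.15
tcp_pos: [0.5468, -0.0749, 0.2762]
orientation: [0.001, 0.145, 0.989, -0.0]
wrist_force: [-0.5, -0.3, -0.9]
finger_gap: 0.0859
grip_force: 0.0
```

```bash
python3 st.py; python3 - <<'E'
from workcell import *
from h import *
c=read_camera("wrist"); np.savez("/tmp/w3.npz",**c)
m=project(c,[.5505,-.072,.192])[0].astype(int); roi=(max(m[0]-90,0),max(m[1]-100,0),m[0]+90,min(m[1]+100,384))
Q,r,a=wing(c,roi); print(m,len(Q),Q.mean(0).round(4),r,'wing yaw',a)
for b in blobs(c,red(c),roi,3): print('red',b[0].round(1),b[1],bydepth(c,b[0].round()).round(4),'on .153',onplane(c,b[0],.153).round(4))
x0,y0,x1,y1=roi; im=cv2.resize(c["image"][y0:y1,x0:x1],None,fx=3,fy=3,interpolation=cv2.INTER_CUBIC); print(roi,im.shape)
cv2.imwrite("pics/d.png",cv2.cvtColor(im,cv2.COLOR_RGB2BGR))
E
```

```text
{'clock': 10.15, 'tcp_pos': [0.5468, -0.0749, 0.2762], 'joint_pos': [-0.2816, 0.2583, 0.0807, 1.3915, -0.0, 0.01], 'wrist_force': [-0.5355, -0.3408, -0.929], 'ft_torque': [0.0202, 0.0166, 0.0092], 'finger_gap': 0.0859, 'grip_force': 0.0} tau6 -0.000896767814992927 xyaw 163.2948906199732
[256 199] 820 [ 0.5492 -0.072   0.192 ] ((550.0121459960938, -72.04673767089844), (9.517512321472168, 51.19002151489258), 73.20633697509766) wing yaw -16.524157
red [338.6 132.8] 424 [[0.5236 0.0065 0.1644]] on .153 [[0.5253 0.0089 0.153 ]]
red [220.5 188. ] 20 [[ 0.5424 -0.1027  0.1542]] on .153 [[ 0.5428 -0.1025  0.153 ]]
red [256.  221.2] 118 [[ 0.5663 -0.077   0.1938]] on .153 [[ 0.5821 -0.0812  0.153 ]]
red [320.3 288.2] 118 [[ 0.7404 -0.0356  0.0511]] on .153 [[ 0.6687 -0.0405  0.153 ]]
(np.int64(166), np.int64(99), np.int64(346), np.int64(299)) (600, 540, 3)
```

View pics/d.png

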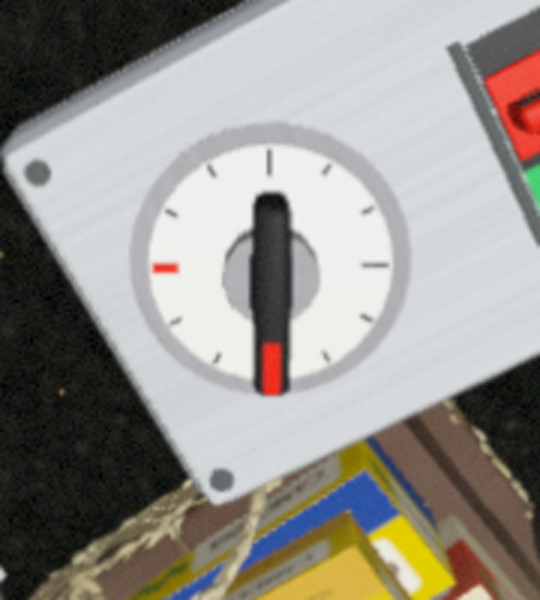

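The crop shows the ring's red tick at (165,268), the opposite tick at (375,265), and the red line at the wing's lower end, (272,370), over the ring's +y tick. I'll check the angle in numbers and measure the tab.

```bash
python3 - <<'E'
from h import *
c=np.load('/tmp/w3.npz');c={k:c[k] for k in c}
A=onplane(c,[220.5,188.0],.152)[0];
g=cv2.cvtColor(c["image"],cv2.COLOR_RGB2GRAY).astype(float)
def dark(x0,y0,x1,y1):
    w=np.clip(200-g[y0:y1,x0:x1],0,None); yy,xx=np.mgrid[y0:y1,x0:x1]; return [(w*xx).sum()/w.sum(),(w*yy).sum()/w.sum()]
b=dark(285,182,296,193); t=dark(250,146,262,158); B=onplane(c,b,.152)[0]; T=onplane(c,t,.152)[0]
print(b,t); d=A-B; print('ring +x yaw',np.degrees(np.arctan2(d[1],d[0])),np.linalg.norm(d),'mid',(A+B)/2)
# wing from full-res top edges: outline of black wing via red mark centroid vs axis (midwing depth rect)
M=onplane(c,[256.0,221.2],.192)[0]; print('mark yaw from axis', [np.degrees(np.arctan2(M[1]-y,M[0]-x)).round(1) for x,y in ((.5500,-.0720),((A+B)[0]/2,(A+B)[1]/2))],M)
tt=T-(A+B)/2; print('opp +y tick yaw',np.degrees(np.arctan2(-tt[1],-tt[0])))
uv,P=cloud(c,(300,90,380,180)); m=(P[:,2]>.164)&(P[:,2]<.178); print('tab',m.sum(),P[m].mean(0),cv2.minAreaRect((P[m,:2]*1000).astype(np.float32)))
E
```

```text
[np.float64(290.9353448275862), np.float64(186.94827586206895)] [np.float64(255.2904290429043), np.float64(150.89218921892189)]
ring +x yaw -105.78283487095729 0.06274686641664896 mid [ 0.55158209 -0.07247005  0.152     ]
mark yaw from axis [np.float64(-17.1), np.float64(-17.1)] [ 0.56717593 -0.07727494  0.192     ]
opp +y tick yaw -15.877495744599884
tab 382 [0.52493898 0.01647087 0.17052149] ((525.287353515625, 17.06873893737793), (8.717082023620605, 26.237154006958008), 11.488687515258789)
```

The screw stands within about 1° of a quarter turn from the ring's red tick, so it stays. Next I'll set the shut fingers in front of the tab, aligned with the slide.

{"name": "step_arm", "arguments": {"deltas": [[-13, 22, 0, 0, 0, 7, 0], [-13, 22, 0, 0, 0, 7, -1], [-13, 21, 0, 0, 0, 7, -1], [-12, 21, 0, 0, 0, 7, -1], [0, 0, 0, 0, 0, 0, -1]]}}

```text
clock: 10.7
tcp_pos: [0.4931, 0.0134, 0.2742]
orientation: [-0.002, -0.101, 0.995, 0.001]
wrist_force: [0.2, 0.2, 0.1]
finger_gap: 0.0124
grip_force: 0.0
```

{"name": "step_arm", "arguments": {"deltas": [[0, 0, -30, 0, 0, 0, -1], [0, 0, -30, 0, 0, 0, -1], [0, 0, 0, 0, 0, 0, -1], [0, 0, 0, 0, 0, 0, -1], [0, 0, 0, 0, 0, 0, -1]]}}

```text
clock: 11.2
tcp_pos: [0.4964, 0.011, 0.2167]
orientation: [0.001, -0.098, 0.995, -0.0]
wrist_force: [-0.7, 0.2, 0.3]
finger_gap: 0.0002
grip_force: 0.0
```

```bash
python3 st.py; python3 - <<'E'
from workcell import *
from h import *
c=read_camera("wrist"); cv2.imwrite("pics/e.png",cv2.cvtColor(c["image"],cv2.COLOR_RGB2BGR))
E
```

```text
{'clock': 11.2, 'tcp_pos': [0.4964, 0.011, 0.2167], 'joint_pos': [-0.1398, 0.1655, -0.1821, 1.2218, 0.0, -0.3363], 'wrist_force': [-0.6929, 0.1788, 0.3336], 'ft_torque': [0.037, -0.0376, 0.0267], 'finger_gap': 0.0002, 'grip_force': 0.0} tau6 0.004548003635136411 xyaw -168.73772987880298
```

View pics/e.png

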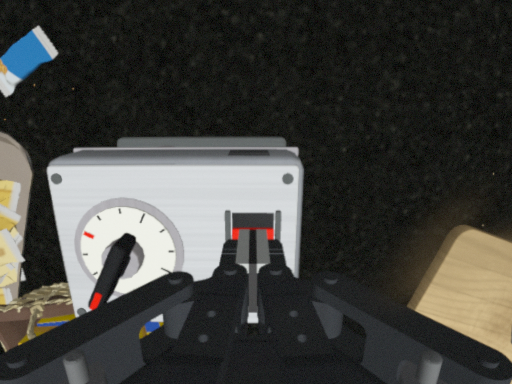

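The picture shows the shut fingers at (253,240), in line with the slide between its rails, with the red slide at (252,233) partly hidden. I'll lower in front of the tab.

{"name": "step_arm", "arguments": {"deltas": [[0, 0, -25, 0, 0, 0, -1], [0, 0, -20, 0, 0, 0, -1], [0, 0, -10, 0, 0, 0, -1], [0, 0, -4, 0, 0, 0, -1], [0, 0, 0, 0, 0, 0, -1]]}}

```text
clock: 11.75
tcp_pos: [0.4958, 0.0113, 0.157]
orientation: [0.0, -0.099, 0.995, -0.0]
wrist_force: [0.6, -0.4, -0.7]
finger_gap: -0.0002
grip_force: 0.0
```

{"name": "step_arm", "arguments": {"deltas": [[7.8, 1.6, 0, 0, 0, 0, -1], [5.9, 1.2, 0, 0, 0, 0, -1], [4.9, 1, 0, 0, 0, 0, -1], [4.9, 1, 0, 0, 0, 0, -1], [3.9, 0.8, 0, 0, 0, 0, -1]]}}

```text
clock: 12.25
tcp_pos: [0.5232, 0.017, 0.1567]
orientation: [-0.0, -0.099, 0.995, -0.0]
wrist_force: [-2.3, -0.7, 1.2]
finger_gap: 0.0001
grip_force: 1.1
```

{"name": "step_arm", "arguments": {"deltas": [[2, 0.4, 0, 0, 0, 0, -1], [1, 0.2, 0, 0, 0, 0, -1], [0, 0, 0, 0, 0, 0, -1]]}}

```text
clock: 12.55
tcp_pos: [0.526, 0.0176, 0.1565]
orientation: [0.0, -0.099, 0.995, 0.0]
wrist_force: [-0.5, -0.9, 0.1]
finger_gap: -0.0001
grip_force: 0.4
```

{"name": "step_arm", "arguments": {"deltas": [[1.5, 0.3, 0, 0, 0, 0, -1], [1.5, 0.3, 0, 0, 0, 0, -1], [1, 0.2, 0, 0, 0, 0, -1]]}}

```text
clock: 12.85
tcp_pos: [0.5277, 0.018, 0.1565]
orientation: [-0.002, -0.098, 0.995, -0.0]
wrist_force: [-9.7, -3.3, 6.8]
finger_gap: -0.0004
grip_force: 5.1
```

{"name": "step_arm", "arguments": {"deltas": [[1, 0.2, 0, 0, 0, 0, -1], [0, 0, 0, 0, 0, 0, -1], [0, 0, 0, 0, 0, 0, -1]]}}

```text
clock: 13.15
tcp_pos: [0.5278, 0.0181, 0.1565]
orientation: [-0.003, -0.098, 0.995, -0.0]
wrist_force: [-10.0, -3.3, 7.9]
finger_gap: 0.0002
grip_force: 5.5
```

{"name": "step_arm", "arguments": {"deltas": [[-6, -1.2, 0, 0, 0, 0, -1], [-10, -2, 0, 0, 0, 0, -1], [0, 0, 25, 0, 0, 0, -1], [0, 0, 45, 0, 0, 0, -1], [-30, 0, 30, 0, 0, 0, -1]]}}

```text
clock: 13.65
tcp_pos: [0.4875, 0.015, 0.2586]
orientation: [0.002, -0.099, 0.995, -0.0]
wrist_force: [0.8, -0.2, 1.2]
finger_gap: 0.0003
grip_force: 0.0
```

{"name": "step_arm", "arguments": {"deltas": [[-40, 0, 20, 0, 0, 0, -1], [-20, 0, 20, 0, 0, 0, -1], [0, 0, 0, 0, 0, 0, -1], [0, 0, 0, 0, 0, 0, -1]]}}

```text
clock: 14.05
tcp_pos: [0.4254, 0.0154, 0.2972]
orientation: [0.002, -0.099, 0.995, -0.0]
wrist_force: [1.0, 0.3, -0.6]
finger_gap: 0.0
grip_force: 0.0
```

```bash
python3 st.py; python3 - <<'E'
from workcell import *
from h import *
t=read_camera("top"); w=read_camera("wrist"); s=read_camera("scene")
cen=np.array([.544,-.037]);R=np.array([[np.cos(.197),-np.sin(.197)],[np.sin(.197),np.cos(.197)]])
for n,c in(("top",t),("wrist",w),("scene",s)):
    u=project(c,[.535,.019,.171])[0].astype(int)
    uv,P=cloud(c,(max(u[0]-35,0),max(u[1]-35,0),min(u[0]+35,512),min(u[1]+35,384)))
    m=(P[:,2]>.162)&(P[:,2]<.178)&(np.hypot(P[:,0]-.535,P[:,1]-.019)<.035)
    if m.sum(): print(n,'tab local',m.sum(),((P[m,:2].mean(0)-cen)@R*1000).round(1),P[m,2].mean())
    u=project(c,[.5505,-.072,.192])[0].astype(int); print(u)
im=np.hstack([cv2.resize(s["image"],(400,300)),cv2.resize(w["image"],(400,300))])
cv2.imwrite("pics/f.png",cv2.cvtColor(im,cv2.COLOR_RGB2BGR))
E
```

```text
{'clock': 14.05, 'tcp_pos': [0.4254, 0.0154, 0.2972], 'joint_pos': [-0.1533, 0.007, -0.1614, 1.3992, 0.0004, -0.3507], 'wrist_force': [0.9691, 0.3218, -0.6384], 'ft_torque': [-0.0133, 0.0104, 0.0183], 'finger_gap': 0.0, 'grip_force': 0.0} tau6 -0.005228967347647995 xyaw -168.68903147465966
top tab local 22 [10.7 58.7] 0.1690912974501993
[302 198]
[134 297]
scene tab local 35 [ 8.  54.6] 0.16851908668683185
[288 198]
```

View pics/f.png

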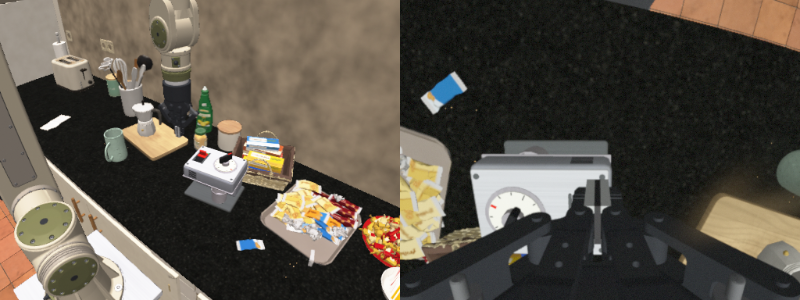

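The slide tab is now 10 mm behind the grinder's middle, up against its stop. The screw and the bystanders are undisturbed and the arm is clear.

```bash
python3 -c "
from workcell import *
print(hand_in())"
```

```text
the job is handed in; nothing more can be done
None
```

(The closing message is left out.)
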